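Fit the filter cartridge to the fume extractor and lock it

ROBOT

A 7-joint arm with a two-finger parallel gripper is mounted at the origin on the work surface. World frame = base frame: x ahead of the robot, y to its left, z up, the work surface at z = 0. Lengths are in m, angles in rad, forces in N, time in s.
With the tool pointing down it reaches from about 0.425 to 0.925 m from the base axis. Payload 6.8 kg.
Tool frame: the origin (TCP) lies midway between the tips of the shut fingers; the grasp point (between the pads) lies 19 mm behind it; z points along the fingers, y is the line along which they close (so a half turn about z gives the same grasp; the last joint's range is limited). The gripper opens to 85 mm and grips with 20 to 120 N. Pads are 22 mm wide; open, the fingers measure 114 mm over their backs; the gripper's body (76 mm by 85 mm) begins 54 mm behind the grasp point. The pads swing forward as they close: fully open they stand 13 mm farther back than shut.
Start: joints at [-1.262, 0.477, 0.022, 1.555, -0.011, 1.109, -0.083], TCP at [0.273, 0.617, 0.205] pointing down, gripper open.
Joint ranges: [-2.96, 2.96], [-0.34, 2.1], [-1.41, 1.46], [0.24, 2.44], [-1.37, 4.51], [0.17, 1.92], [-2.96, 2.96]. Speed limits (rad/s): [2.39, 2.39, 3.14, 3.14, 3.14, 3.14, 3.14].

INTERFACE

Orientations are given as a rotation vector (axis times angle).
In Python, from bench import get_obs, grab_frame, camera_params, r gives the robot as it stands.
- The arm moves only by the shell command python3 -m jog 'ROWS' [FORCE]. ROWS is JSON, a list of rows, each an object of numbers: "rx", "ry", "rz": the turn, a rotation vector about the world's x, y, z scaled (see below); "x", "y", "z": the shift along the world's x, y, z scaled (see below); "jaw": the opening, from -1 (shut) to 1 (fully open). In form: [{"rx": .., "ry": .., "rz": .., "x": .., "y": .., "z": .., "jaw": ..}, ...]. A call has 1 to 8 rows; each row shifts and turns the commanded pose from where the row before left it; what a row does not reach is not made up. The controller multiplies each number of a shift by 60 mm and each number of a turn by 10 degrees. A row lasts 1/8 s, in which the tool goes at most 62.5 mm and 10.7 degrees, less where a joint would pass 70% of its speed; a pose out of reach is approached as far as the arm can. A call with a number of a shift or a turn outside -1 to 1 is refused whole. A call with a gripper value outside its range is refused whole. The fingers move at their own pace and stop on an object; FORCE is the grip in N (left out, the last holds). Time passes only in rows, so rows that do not move let the fingers close. It gives the time, the measured TCP pose, the force, the opening and the grip force at its end, in the units of the state.
- get_obs(): the state, without advancing time (a new reading comes with each control period).
- grab_frame(name): name is "scene" or "side" or "wrist"; returns the picture (400x640x3 uint8, red, green, blue); there is no depth.
- camera_params(name): a dict with "fx", "fy", "cx", "cy" (pixels), "R" (3x3) and "t" (3): a world point X has camera coordinates R X + t. Camera axes: x right, y down, z forward; pixel columns grow to the right and rows downward; lengths in m; the calibration is good to about 2 mm. A picture is of the moment at which its call begins: read the wrist's pose just before it. camera_params takes no time and is no camera call; for the wrist camera it gives the pose at the moment of the call.
- r.hand_in(): hands the job in; it is judged then, once.
The state is a dict: "clock": time; "joints": joint angles; "qvel": joint speeds; "tau": joint torques, N m; "tcp_pos": TCP position; "orientation": TCP orientation; "contact_force": force on the tool from outside, world axes, zero at the start; "moment": the same for the moment, N m; "grip_width": finger opening in m; "gripper_force": force on a finger pad.
Only numpy, scipy, OpenCV 4.12 (cv2) and the standard library are available. Lean on these libraries where they do the work, as an engineer would, in place of code of your own. Each camera call takes 0.05 s, during which the arm holds its last target. There are 200 camera calls.

TASK

Take the filter cartridge out of its rack bay and stand it upright on the blue work mat; let go, take a new hold on its other pair of sides, and seat it fully home on the two pegs of the fume extractor between the guide cheeks (either way round). Only when it is seated and released, throw the locking lever all the way over to its far stop. Do not tip over the cartridge or the canister, dispenser bottle or jar standing about.

Things in the scene. Friction and masses are not known exactly. Their poses are not given: they have to be found in the camera images.
- cartridge: White plastic filter cartridge in one of the two rack bays: upright block 52 (its x) x 60 (y) x 110 mm tall, about 350 g, grey pleats on its x faces, dark grille on top. Origin: centre of underside, z up. Two holes underneath, 15 mm wide, 22 deep, at y = -15 and +15 mm. Fingers reach only its x faces in the rack (52 mm grasp) and only its y faces on the extractor (60 mm grasp).
- rack: Fixed metal rack, origin at the centre of its underside. Base 90 mm (x) by 168 mm (y), 20 mm thick (the bay floor); three upright dividers 8 mm thick at y = -80, 0, +80 mm, 76 mm long in x, tops 126 mm above the table. Two bays 72 mm wide centred at y = -40 and +40 mm, open above and at both x ends.
- mat: Fixed blue work mat, 200 mm (x) by 140 mm (y), 3 mm thick; origin at the centre of its underside. A pair of flat tweezers (130 mm long, 7 mm high) lies across it along y, about 80 mm from the centre towards the robot (x = -80 mm); the rest is free.
- extractor: Fixed grey fume extractor base, 150 mm (x) by 220 mm (y, from -122 to +98 mm), 45 mm high; origin on its underside. The cartridge dock (point seat) is at y = +40 mm, the lever at y = -70 mm, x = 0.
- seat (a point): Centre of the dock on the extractor's top, 45 mm above the table; extractor's axes. Two steel pegs, 12 mm diameter, 18 mm high, tapered tips, at y = -15 and +15 mm. Two aluminium guide cheeks at x = -35 and +35 mm: 8 mm thick, 62 mm between, 36 mm wide in y, 104 mm high. Home: the cartridge's origin is at this point, its y axis along this y (either way round).
- lock (a joint): Steel locking lever on the extractor, 0 to 1.0 rad. At 0 it leans towards the extractor's -x by 0.5 rad, at 1.0 (far stop, locked) it leans towards +x by 0.5 rad. It stays where it is left.
- lock_tip (a point): Centre of the 26 mm ball at the end of the locking lever (rod 10 mm thick), 80 mm from its pivot, which lies 22 mm above the extractor top; it moves with the lever in the extractor's x-z plane. The axis of the pivot is along the extractor's y.
- canister: Bystander: closed metal can, 54 mm in diameter, 100 mm tall, standing in the rack's other bay. Origin: centre of its underside, z up.
- dispenser: Bystander: clear bottle, 64 mm in diameter, 120 mm tall. Origin: centre of its underside, z up.
- jar: Bystander: white jar, 54 mm in diameter, 75 mm tall. Origin: centre of its underside, z up.
Mind the look-alikes: they are no part of the job. Of the things that look like the mat, the larger one is meant.

How it is judged:
On the way, in this order (a step that is already met when the one before it is completed fails the run):
1. the cartridge stands upright on the mat, released (x of cartridge in the frame of mat between -0.1 and 0.1 m and y of cartridge in the frame of mat between -0.07 and 0.07 m and z of cartridge in the frame of mat below 0.007 m and angle between cartridge's own z axis and vertical below 0.06 rad and contact force between cartridge and the arm below 0.2 N and contact force between cartridge and the fingers below 0.2 N and linear speed of cartridge below 0.03 m/s), for 0.2 s.
2. the cartridge is home on the extractor's pegs, released (horizontal distance between cartridge and seat below 0.004 m and z of cartridge in the frame of seat between -0.003 and 0.003 m and angle between the y axis of cartridge and the y axis of seat, either way round below 0.12 rad and angle between cartridge's own z axis and vertical below 0.05 rad and contact force between cartridge and the fingers below 0.2 N and contact force between cartridge and the arm below 0.2 N and value of joint lock below 0.5 rad), for 0.2 s.
3. the locking lever is at its far stop (value of joint lock above 0.85 rad), for 0.1 s.
At the end, for the whole second after the job is handed in: The cartridge sits at rest on the extractor's dock, its origin within 4 mm across and 3 mm in height of the seat point, upright within 0.05 rad and its y axis within 0.12 rad of the dock's (either way round), and the locking lever stands beyond 0.85 rad (horizontal distance between cartridge and seat below 0.004 m and z of cartridge in the frame of seat between -0.003 and 0.003 m and angle between the y axis of cartridge and the y axis of seat, either way round below 0.12 rad and angle between cartridge's own z axis and vertical below 0.05 rad and linear speed of cartridge below 0.01 m/s and value of joint lock above 0.85 rad); the robot touches nothing.
It fails at once if the cartridge is tipped over (angle between cartridge's own z axis and vertical above 0.8 rad).
It fails at once if the canister, dispenser bottle or jar is tipped over (angle between any of canister, dispenser, jar's own z axis and vertical above 0.6 rad).
It fails at once if the lever is thrown before the cartridge is on the dock ((value of joint lock above 0.5 rad and z of cartridge in the frame of seat above 0.01 m) or (value of joint lock above 0.5 rad and horizontal distance between cartridge and seat above 0.02 m)).
It also fails if it takes over 72 s, if anything falls off the work surface, if the arm or the gripper's body presses on something with over 40 N, if the wrist force passes 120 N, or if a joint passes its speed limit or range.

## Working session

There is one attempt and no reset: what is moved stays moved. The work goes in short steps, Python scripts to look and compute and a shell command to move; the robot and the scene stay as the last step left them, time stands still between calls to the robot, and variables do not carry over. Pictures are saved under pics/ and viewed, at most 10 in all, crops included, and the job is handed in when it is done.

```bash
mkdir -p pics; ls; python3 - <<'E'
from bench import get_obs, grab_frame, camera_params, r
import cv2,numpy as np
o=get_obs();print({k:np.round(v,3).tolist() for k,v in o.items()})
for n in("scene","side"):
    f=grab_frame(n);cv2.imwrite(f"pics/{n}0.png",cv2.cvtColor(f,cv2.COLOR_RGB2BGR))
    c=camera_params(n);print(n,{k:np.round(v,3).tolist() for k,v in c.items()})
E
```

```text
pics
{'clock': 0.0, 'joints': [-1.262, 0.478, 0.022, 1.556, -0.012, 1.109, -0.083], 'qvel': [-0.0, 0.001, -0.0, -0.0, 0.001, -0.001, 0.002], 'tau': [-0.0, -59.645, 1.607, -28.121, 0.012, 0.009, 0.0], 'tcp_pos': [0.273, 0.617, 0.204], 'orientation': [-0.65, -3.073, 0.003], 'contact_force': [0.123, -0.122, -0.599], 'moment': [0.075, -0.045, -0.007], 'gripper_force': 0.0, 'grip_width': 0.085}
scene {'fx': 469.64, 'fy': 469.64, 'cx': 320.829, 'cy': 205.581, 'R': [[0.799, 0.601, 0.006], [0.52, -0.686, -0.509], [-0.302, 0.41, -0.861]], 't': [-0.408, -0.207, 1.205]}
side {'fx': 459.909, 'fy': 459.909, 'cx': 315.638, 'cy': 200.481, 'R': [[0.919, -0.394, 0.008], [-0.246, -0.591, -0.768], [0.308, 0.704, -0.64]], 't': [-0.494, 0.197, 1.044]}
```

View pics/scene0.png

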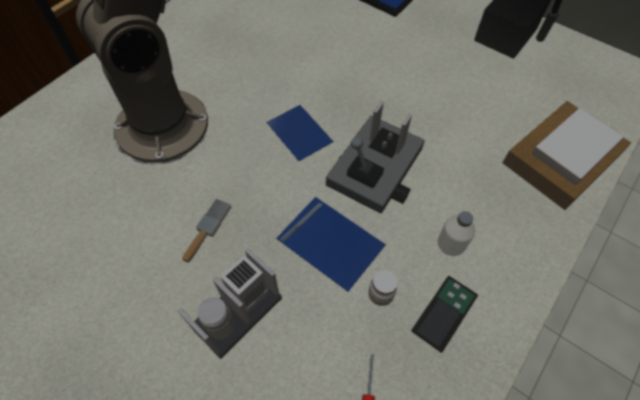

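View pics/side0.png

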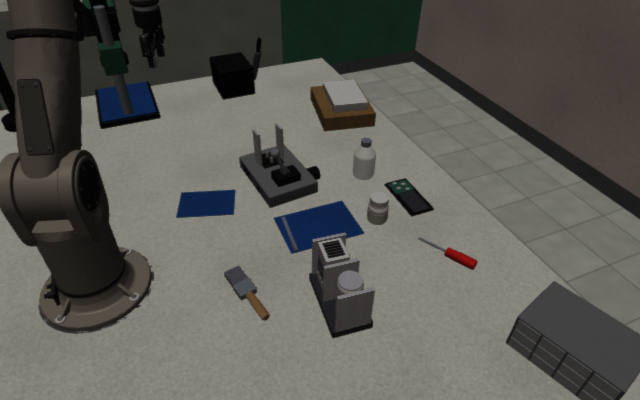

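The scene picture shows two blue mats. One at (300,132) is smaller and bare. The other at (331,243) is larger and has the tweezers on it, so that is the one meant. A third blue thing at (385,3) belongs to the other robot. The rack is at (235,305) with the cartridge (dark grille) in the upper bay, the extractor is at (376,160), and the lever ball is near (357,145). I'll confirm these in enlarged crops.

```bash
python3 - <<'E'
import cv2,numpy as np
def comp(n,a,sa,b,sb):
    im=cv2.imread(f"pics/{n}0.png"); out=np.zeros((600,800,3),np.uint8)
    A=cv2.resize(im[a[1]:a[3],a[0]:a[2]],None,fx=sa,fy=sa,interpolation=cv2.INTER_CUBIC)
    B=cv2.resize(im[b[1]:b[3],b[0]:b[2]],None,fx=sb,fy=sb,interpolation=cv2.INTER_CUBIC)
    out[:A.shape[0],:A.shape[1]]=A; out[:B.shape[0],480:480+B.shape[1]]=B
    cv2.imwrite(f"pics/{n}1.png",cv2.convertScaleAbs(out,alpha=1.5,beta=10)); print(A.shape,B.shape)
comp("scene",(275,95,435,295),3,(178,248,284,358),3)
comp("side",(235,120,365,255),3.69,(300,230,380,335),4)
E
```

```text
(600, 480, 3) (330, 318, 3)
(498, 480, 3) (420, 320, 3)
```

View pics/scene1.png

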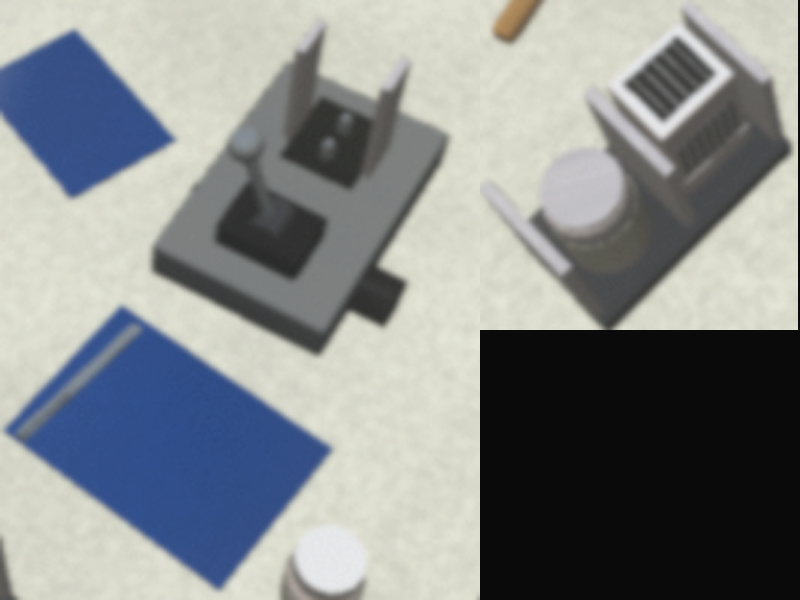

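View pics/side1.png

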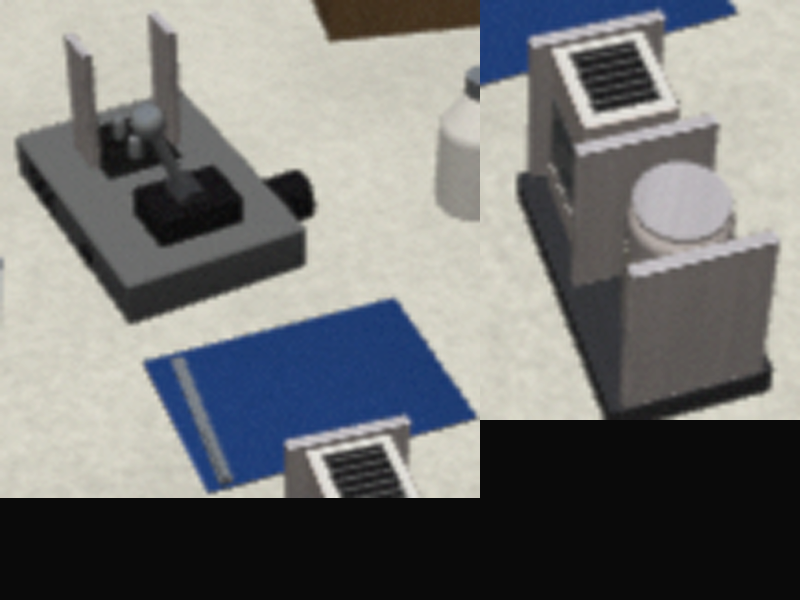

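```bash
cat > fit.py <<'E'
import json,numpy as np
from bench import camera_params
from scipy.optimize import least_squares
C={n:camera_params(n) for n in("scene","side")}
def proj(n,X):
    c=C[n];p=X@np.array(c["R"]).T+np.array(c["t"])
    return np.c_[c["fx"]*p[:,0]/p[:,2]+c["cx"],c["fy"]*p[:,1]/p[:,2]+c["cy"]]
def px(n,uv,big):
    uv=np.array(uv,float)+.5
    if big: s,o=(3,(275,95)) if n=="scene" else (3.69,(235,120))
    else: s,o=(3,(178,248)) if n=="scene" else (4,(300,230)); uv=uv-[[480,0]] if not big else uv
    return uv/s-.5+np.array(o)
def fit(name,big,obs):
    def res(p):
        c,s=np.cos(p[2]),np.sin(p[2]);out=[]
        for n,L in obs.items():
            L=np.array(L,float);X=L[:,2:]/1000
            W=np.c_[p[0]+c*X[:,0]-s*X[:,1],p[1]+s*X[:,0]+c*X[:,1],X[:,2]]
            out.append((proj(n,W)-px(n,L[:,:2],big)).ravel())
        return np.concatenate(out)
    f=least_squares(res,[.5,.1,0],loss="soft_l1")
    print(name,np.round(f.x,4),"deg",np.round(np.degrees(f.x[2]),2)); print(np.round(res(f.x).reshape(-1,2),1).tolist())
    return f.x
def loc(n,m,z,uvs=None):pass
E
python3 - <<'E'
from fit import *
fit("extr",1,{"scene":[(290,62,-75,98,45),(447,138,75,98,45),(325,335,75,-122,45),(155,250,-75,-122,45),(320,353,75,-122,0),(153,270,-75,-122,0),(300,50,-35,-18,149),(322,22,-35,18,149),(383,90,35,-18,149),(405,60,35,18,149),(346,118,0,15,63),(328,144,0,-15,63)],
"side":[(18,143,-75,98,45),(183,92,75,98,45),(303,240,75,-122,45),(128,292,-75,-122,45),(132,322,-75,-122,0),(303,265,75,-122,0),(70,38,-35,18,149),(92,58,-35,-18,149),(155,15,35,18,149),(174,35,35,-18,149)]})
fit("mat",1,{"scene":[(123,306,-100,70,3),(5,431,-100,-70,3),(220,590,100,-70,3),(331,449,100,70,3)],"side":[(147,360,-100,70,3),(398,299,100,70,3),(476,413,100,-70,3),(210,492,-100,-70,3)]})
fit("rack",0,{"scene":[(487,186,-38,-80,126),(565,271,38,-80,126),(594,94,-38,0,126),(670,170,38,0,126),(688,10,-38,80,126),(768,77,38,80,126),(608,328,45,-84,0)],
"side":[(533,42,-38,80,126),(662,17,38,80,126),(578,148,-38,0,126),(716,123,38,0,126),(632,270,-38,-80,126),(775,239,38,-80,126),(612,418,-45,-84,0),(770,388,45,-84,0)]})
fit("cart",0,{"scene":[(613,83,-26,-30,130),(680,28,-26,30,130),(733,73,26,30,130),(664,137,26,-30,130)],"side":[(552,50,-26,30,130),(635,35,26,30,130),(680,107,26,-30,130),(590,127,-26,-30,130)]})
fit("ball",1,{"scene":[(246,142,0,0,45+22+70)],"side":[(148,118,0,0,137)]})
fit("jar",1,{"scene":[(331,560,0,0,75)]})
from bench import get_obs;from scipy.spatial.transform import Rotation as R
print(R.from_rotvec(get_obs()["orientation"]).as_matrix().round(3))
E
```

```text
extr [0.5099 0.2458 0.087 ] deg 4.98
[[3.8, -5.1], [6.0, -5.3], [4.0, -5.1], [2.9, -6.5], [3.1, -0.9], [3.1, -2.4], [-3.9, 7.7], [-3.4, 6.5], [-3.0, 7.8], [-2.7, 6.9], [-3.0, 6.5], [-3.1, 6.5], [-1.6, -5.0], [-1.1, -3.6], [-0.3, -6.1], [-2.1, -4.6], [-2.2, -0.0], [-0.4, -0.3], [4.5, 2.8], [3.6, 3.6], [4.3, 3.1], [4.6, 3.6]]
mat [ 0.5429 -0.0058 -0.0265] deg -1.52
[[-0.1, -0.8], [-0.5, -0.4], [0.3, 0.4], [1.4, -0.1], [-0.5, 0.4], [-0.1, -0.4], [1.2, 1.2], [-0.1, 0.2]]
rack [ 0.487  -0.2493 -0.1087] deg -6.23
[[-1.0, -1.6], [0.8, -0.3], [-1.8, -1.8], [0.7, 0.4], [-0.6, -2.6], [0.6, 0.8], [0.4, 2.1], [-0.2, 0.0], [0.9, -0.7], [-0.1, 0.3], [0.6, -1.3], [-0.7, 0.3], [0.8, -1.0], [-0.6, 4.4], [0.5, 1.2]]
cart [ 0.4864 -0.2103 -0.1045] deg -5.99
[[-2.3, 0.4], [-0.2, -3.2], [1.3, -0.5], [-0.2, 1.0], [-0.2, -0.4], [2.1, -1.5], [0.6, 0.0], [-0.9, 0.4]]
ball [0.4853 0.1631 0.    ] deg 0.0
[[0.8, 0.3], [-0.8, 2.1]]
jar [ 0.6978 -0.0421  0.    ] deg 0.0
[[-0.0, 0.0]]
[[-0.914  0.405 -0.001]
 [ 0.405  0.914 -0.002]
 [-0.    -0.002 -1.   ]]
```

```bash
python3 - <<'E'
from fit import *
e=fit("extr",1,{"scene":[(290,62,-75,98,45),(447,138,75,98,45),(325,335,75,-122,45),(155,250,-75,-122,45),(320,353,75,-122,0),(153,270,-75,-122,0),(300,50,-35,22,149),(322,22,-35,58,149),(383,90,35,22,149),(405,60,35,58,149),(346,118,0,55,63),(328,144,0,25,63),(246,142,-38,-70,137)],
"side":[(18,143,-75,98,45),(183,92,75,98,45),(303,240,75,-122,45),(128,292,-75,-122,45),(132,322,-75,-122,0),(303,265,75,-122,0),(70,38,-35,58,149),(92,58,-35,22,149),(155,15,35,58,149),(174,35,35,22,149),(148,118,-38,-70,137)]})
c,s=np.cos(e[2]),np.sin(e[2]); print("seat",e[:2]+40e-3*np.array([-s,c]))
E
python3 -m jog '[{"z":1,"x":0.8,"y":-0.3},{"z":0.6,"x":0.9,"y":-0.8,"rz":-0.4},{"x":0.4,"y":-1,"rz":-0.6},{"x":0.3,"y":-1,"rz":-0.6},{"x":0.3,"y":-1,"rz":-0.6},{"x":0.2,"y":-1,"rz":-0.6},{"x":0.2,"y":-1,"rz":-0.6},{"x":0.2,"y":-1,"rz":-0.6}]'
```

```text
extr [0.5089 0.2286 0.0991] deg 5.68
[[-1.0, -1.1], [1.7, -1.5], [0.2, 0.0], [-1.6, -1.2], [-0.5, 4.0], [-1.2, 2.8], [-0.1, 0.6], [0.2, -0.5], [0.9, 0.1], [0.8, -0.6], [0.4, -0.5], [0.6, -0.7], [-4.1, 1.0], [-0.6, -1.7], [0.1, -0.8], [2.1, -2.9], [0.3, -0.7], [0.2, 3.9], [1.9, 2.9], [0.3, -0.6], [-0.5, -0.1], [-0.1, -0.4], [0.2, -0.1], [-2.4, 4.2]]
seat [0.50495158 0.26841519]validation failed for argument at $[0]...
```

```bash
python3 -m jog '[{"rx":0,"ry":0,"rz":0,"x":0.8,"y":-0.3,"z":1,"jaw":1},{"rx":0,"ry":0,"rz":-0.4,"x":0.9,"y":-0.4,"z":0.6,"jaw":1},{"rx":0,"ry":0,"rz":-0.6,"x":0.4,"y":-0.9,"z":0,"jaw":1},{"rx":0,"ry":0,"rz":-0.6,"x":0.3,"y":-1,"z":0,"jaw":1},{"rx":0,"ry":0,"rz":-0.6,"x":0.3,"y":-1,"z":0,"jaw":1},{"rx":0,"ry":0,"rz":-0.6,"x":0.2,"y":-1,"z":0,"jaw":1},{"rx":0,"ry":0,"rz":-0.6,"x":0.2,"y":-1,"z":0,"jaw":1},{"rx":0,"ry":0,"rz":-0.6,"x":0.2,"y":-1,"z":0,"jaw":1}]'
```

```text
clock: 1.1
tcp_pos: [0.4559, 0.2254, 0.2847]
orientation: [-1.667, -2.663, 0.0]
contact_force: [0.9, 0.6, 0.3]
grip_width: 0.0856
gripper_force: 0.0
```

```bash
cat > snap.py <<'E'
import sys,pickle,cv2,numpy as np
from bench import get_obs,grab_frame,camera_params
n,name=sys.argv[1:3]
o=get_obs();c=camera_params(n);f=grab_frame(n)
cv2.imwrite(f"pics/{name}.png",cv2.cvtColor(f,cv2.COLOR_RGB2BGR));pickle.dump((c,o),open(f"pics/{name}.pkl","wb"))
print(np.round(o["tcp_pos"],4),np.round(o["orientation"],4),o["clock"])
E
python3 snap.py wrist w_ex
python3 -m jog '[{"rx":0,"ry":0,"rz":-0.5,"x":0.1,"y":-1,"z":0,"jaw":1},{"rx":0,"ry":0,"rz":-0.5,"x":0.1,"y":-1,"z":0,"jaw":1},{"rx":0,"ry":0,"rz":-0.5,"x":0.1,"y":-1,"z":0,"jaw":1},{"rx":0,"ry":0,"rz":-0.5,"x":0.1,"y":-1,"z":0,"jaw":1},{"rx":0,"ry":0,"rz":-0.5,"x":0.1,"y":-1,"z":0,"jaw":1},{"rx":0,"ry":0,"rz":-0.5,"x":0,"y":-1,"z":0,"jaw":1},{"rx":0,"ry":0,"rz":-0.2,"x":0,"y":-1,"z":0,"jaw":1},{"rx":0,"ry":0,"rz":0,"x":0,"y":-0.25,"z":0,"jaw":1}]'
python3 snap.py wrist w_ra
python3 - <<'E'
import cv2,numpy as np
a=cv2.imread("pics/w_ex.png");b=cv2.imread("pics/w_ra.png")
cv2.imwrite("pics/w_ex2.png",cv2.resize(np.vstack([a,b]),(480,600)))
E
```

```text
[0.4559 0.2254 0.2847] [-1.6666e+00 -2.6629e+00  2.0000e-04] 1.1
clock: 2.15
tcp_pos: [0.4847, -0.2118, 0.285]
orientation: [2.339, 2.096, -0.002]
contact_force: [-0.3, 0.8, -0.4]
grip_width: 0.0855
gripper_force: 0.0
[ 0.4847 -0.2118  0.285 ] [ 2.3385e+00  2.0963e+00 -2.1000e-03] 2.15
```

View pics/w_ex2.png

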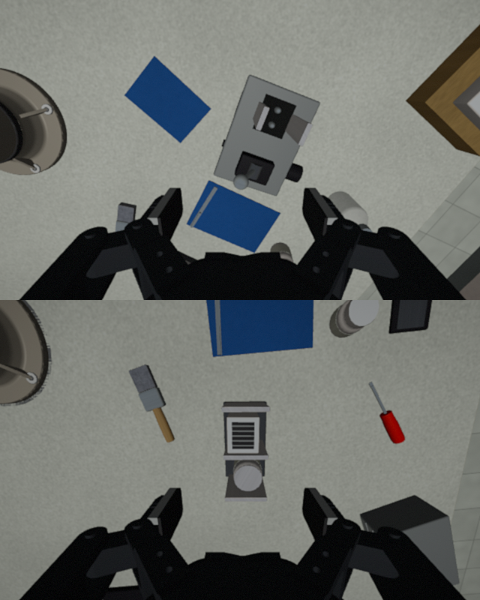

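The upper picture shows the extractor dock with pegs around (278,115) in the half-size image. The lower one shows the cartridge grille at (243,434) and the canister beside it. I'll enlarge both.

```bash
python3 - <<'E'
import cv2,numpy as np
a=cv2.imread("pics/w_ex.png");b=cv2.imread("pics/w_ra.png")
A=cv2.resize(a[95:262,280:430],None,fx=3,fy=3,interpolation=cv2.INTER_CUBIC)
B=cv2.resize(b[130:268,288:370],None,fx=4,fy=4,interpolation=cv2.INTER_CUBIC)
o=np.zeros((600,800,3),np.uint8);o[:A.shape[0],:450]=A;o[:B.shape[0],460:460+B.shape[1]]=B
cv2.imwrite("pics/w2.png",cv2.convertScaleAbs(o,alpha=1.4,beta=10))
E
```

```text
(no output)
```

View pics/w2.png

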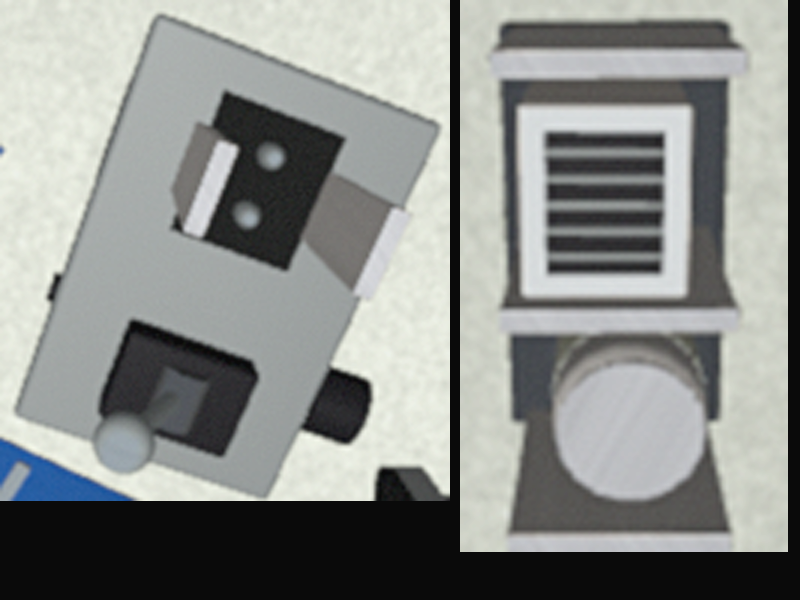

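```bash
cat >> fit.py <<'E'
import pickle
def wfit(name,pic,s,off,pts,free_z=None):
    C["w"]=pickle.load(open(f"pics/{pic}.pkl","rb"))[0]
    L=np.array(pts,float);uv=(L[:,:2]+.5)/s-.5+np.array(off);X=L[:,2:]/1000
    def res(p):
        c,q=np.cos(p[2]),np.sin(p[2])
        return (proj("w",np.c_[p[0]+c*X[:,0]-q*X[:,1],p[1]+q*X[:,0]+c*X[:,1],X[:,2]])-uv).ravel()
    f=least_squares(res,[.5,0,0],loss="soft_l1");print(name,np.round(f.x,4),np.round(np.degrees(f.x[2]),2),np.round(res(f.x).reshape(-1,2),1).tolist());return f.x
E
python3 - <<'E'
from fit import *
e=wfit("ext","w_ex",3,(280,95),[(157,13,-75,98,45),(441,125,75,98,45),(268,497,75,-122,45),(15,412,-75,-122,45),(212,187,-35,40,149),(381,252,35,40,149),(271,155,0,55,61),(247,214,0,25,61),(124,442,-38,-70,137)])
c,s=np.cos(e[2]),np.sin(e[2]);R=np.array([[c,-s],[s,c]]);print("seat",e[:2]+R@[0,.04],"ball",e[:2]+R@[-.038,-.07])
d=wfit("dock","w_ex",3,(280,95),[(212,187,-35,0,149),(381,252,35,0,149),(271,155,0,15,61),(247,214,0,-15,61)])
o=(288-115,130)
wfit("cart","w_ra",4,o,[(517,105,-26,30,130),(692,104,26,30,130),(687,297,26,-30,130),(521,297,-26,-30,130)])
wfit("rack","w_ra",4,o,[(493,62,-38,80,126),(746,61,38,80,126),(502,319,-38,0,126),(737,318,38,0,126)])
E
```

```text
ext [0.5087 0.2307 0.1044] 5.98 [[-0.9, -1.7], [1.9, -1.3], [0.6, 2.2], [-1.1, 2.5], [-0.8, 0.5], [0.7, 0.0], [0.9, 0.4], [0.7, 0.7], [-6.8, -3.9]]
seat [0.5045534  0.27051457] ball [0.47822058 0.15715416]
dock [0.5039 0.2707 0.0909] 5.21 [[-1.1, -0.3], [0.1, -0.0], [0.6, 0.1], [0.3, 0.3]]
cart [ 0.487  -0.2105 -0.1103] -6.32 [[-0.5, -0.5], [0.4, -0.2], [0.4, 0.4], [-0.3, 0.4]]
rack [ 0.4876 -0.2491 -0.1063] -6.09 [[-0.9, -0.2], [0.9, -0.2], [-0.9, 0.3], [0.9, 0.3]]
```

```bash
python3 -m jog '[{"rx":0,"ry":0,"rz":0,"x":0.04,"y":0.02,"z":-0.9,"jaw":1},{"rx":0,"ry":0,"rz":0,"x":0,"y":0,"z":-0.8,"jaw":1},{"rx":0,"ry":0,"rz":0,"x":0,"y":0,"z":-0.6,"jaw":1},{"rx":0,"ry":0,"rz":0,"x":0,"y":0,"z":-0.6,"jaw":1},{"rx":0,"ry":0,"rz":0,"x":0,"y":0,"z":-0.5,"jaw":1},{"rx":0,"ry":0,"rz":0,"x":0,"y":0,"z":0,"jaw":1}]' 50
python3 -m jog '[{"rx":0,"ry":0,"rz":0,"x":0,"y":0,"z":0,"jaw":-1},{"rx":0,"ry":0,"rz":0,"x":0,"y":0,"z":0,"jaw":-1},{"rx":0,"ry":0,"rz":0,"x":0,"y":0,"z":0,"jaw":-1},{"rx":0,"ry":0,"rz":0,"x":0,"y":0,"z":0,"jaw":-1},{"rx":0,"ry":0,"rz":0,"x":0,"y":0,"z":0,"jaw":-1},{"rx":0,"ry":0,"rz":0,"x":0,"y":0,"z":0,"jaw":-1}]'
```

```text
clock: 2.95
tcp_pos: [0.4868, -0.2045, 0.079]
orientation: [-2.328, -2.103, 0.004]
contact_force: [0.3, 0.2, -0.1]
grip_width: 0.0857
gripper_force: 0.0
clock: 3.7
tcp_pos: [0.4891, -0.2064, 0.0825]
orientation: [2.332, 2.104, 0.003]
contact_force: [-2.2, 0.6, 6.2]
grip_width: 0.0513
gripper_force: 51.4
```

```bash
python3 -m jog '[{"rx":0,"ry":0,"rz":0,"x":0,"y":0,"z":0.3,"jaw":-1},{"rx":0,"ry":0,"rz":0,"x":0,"y":0,"z":0.5,"jaw":-1},{"rx":0,"ry":0,"rz":0,"x":0,"y":0,"z":0.6,"jaw":-1},{"rx":0,"ry":0,"rz":0,"x":0,"y":0,"z":0.6,"jaw":-1},{"rx":0,"ry":0,"rz":0,"x":0,"y":0,"z":0.4,"jaw":-1},{"rx":0,"ry":0,"rz":0,"x":0,"y":0,"z":0,"jaw":-1}]'; python3 snap.py side s2;  python3 - <<'E'
from bench import get_obs
from scipy.spatial.transform import Rotation as R
print(R.from_rotvec(get_obs()["orientation"]).as_matrix().round(3))
E
```

```text
clock: 4.45
tcp_pos: [0.4896, -0.2068, 0.2275]
orientation: [2.33, 2.102, 0.006]
contact_force: [0.3, -0.7, -2.8]
grip_width: 0.0511
gripper_force: 53.9
[ 0.4896 -0.2068  0.2275] [2.33   2.1018 0.0056] 4.45
[[ 0.102  0.995  0.002]
 [ 0.995 -0.102  0.   ]
 [ 0.     0.002 -1.   ]]
```

```bash
python3 -m jog '[{"rx":0,"ry":0,"rz":0.29,"x":0.28,"y":0.6,"z":0,"jaw":-1},{"rx":0,"ry":0,"rz":0.29,"x":0.28,"y":0.8,"z":0,"jaw":-1},{"rx":0,"ry":0,"rz":0.29,"x":0.28,"y":0.8,"z":0,"jaw":-1},{"rx":0,"ry":0,"rz":0.29,"x":0.28,"y":0.8,"z":0,"jaw":-1},{"rx":0,"ry":0,"rz":0,"x":0,"y":0.4,"z":-0.3,"jaw":-1},{"rx":0,"ry":0,"rz":0,"x":0,"y":0,"z":-0.6,"jaw":-1},{"rx":0,"ry":0,"rz":0,"x":0,"y":0,"z":-0.5,"jaw":-1},{"rx":0,"ry":0,"rz":0,"x":0,"y":0,"z":-0.3,"jaw":-1}]'
python3 -m jog '[{"rx":0,"ry":0,"rz":0,"x":0,"y":0,"z":0,"jaw":-1},{"rx":0,"ry":0,"rz":0,"x":0,"y":0,"z":0,"jaw":-1}]'
```

```text
clock: 5.5
tcp_pos: [0.5537, -0.0023, 0.1203]
orientation: [-2.106, -2.328, 0.005]
contact_force: [0.1, 0.4, -3.3]
grip_width: 0.051
gripper_force: 53.7
clock: 5.75
tcp_pos: [0.5563, -0.0025, 0.1238]
orientation: [2.108, 2.328, 0.002]
contact_force: [0.0, -0.5, -2.4]
grip_width: 0.0511
gripper_force: 53.7
```

```bash
python3 -m jog '[{"rx":0,"ry":0,"rz":0,"x":0,"y":0,"z":-0.4,"jaw":-1},{"rx":0,"ry":0,"rz":0,"x":0,"y":0,"z":-0.3,"jaw":-1},{"rx":0,"ry":0,"rz":0,"x":0,"y":0,"z":-0.15,"jaw":-1},{"rx":0,"ry":0,"rz":0,"x":0,"y":0,"z":0,"jaw":-1},{"rx":0,"ry":0,"rz":0,"x":0,"y":0,"z":0,"jaw":-1}]'
python3 -m jog '[{"rx":0,"ry":0,"rz":0,"x":0,"y":0,"z":-0.04,"jaw":-1},{"rx":0,"ry":0,"rz":0,"x":0,"y":0,"z":0,"jaw":-1}]'
python3 -m jog '[{"rx":0,"ry":0,"rz":0,"x":0,"y":0,"z":-0.04,"jaw":-1},{"rx":0,"ry":0,"rz":0,"x":0,"y":0,"z":0,"jaw":-1}]'
```

```text
clock: 6.38
tcp_pos: [0.5561, -0.0023, 0.0725]
orientation: [2.108, 2.329, 0.001]
contact_force: [0.6, -0.6, -2.3]
grip_width: 0.0508
gripper_force: 53.8
clock: 6.62
tcp_pos: [0.5557, -0.0022, 0.0697]
orientation: [2.108, 2.329, 0.0]
contact_force: [-0.8, -0.3, -3.7]
grip_width: 0.0511
gripper_force: 53.8
clock: 6.88
tcp_pos: [0.5554, -0.0022, 0.067]
orientation: [-2.108, -2.329, 0.0]
contact_force: [0.2, -0.2, -2.8]
grip_width: 0.0509
gripper_force: 53.8
```

```bash
python3 -m jog '[{"rx":0,"ry":0,"rz":0,"x":0,"y":0,"z":-0.03,"jaw":-1},{"rx":0,"ry":0,"rz":0,"x":0,"y":0,"z":0,"jaw":-1}]'
python3 -m jog '[{"rx":0,"ry":0,"rz":0,"x":0,"y":0,"z":-0.03,"jaw":-1},{"rx":0,"ry":0,"rz":0,"x":0,"y":0,"z":0,"jaw":-1}]'
```

```text
clock: 7.12
tcp_pos: [0.5557, -0.0022, 0.0656]
orientation: [-2.108, -2.329, -0.001]
contact_force: [-1.5, 0.6, 2.2]
grip_width: 0.0512
gripper_force: 54.2
clock: 7.38
tcp_pos: [0.5558, -0.0022, 0.0655]
orientation: [-2.108, -2.328, -0.002]
contact_force: [-6.6, 0.3, 20.5]
grip_width: 0.051
gripper_force: 56.6
```

```bash
python3 -m jog '[{"rx":0,"ry":0,"rz":0,"x":0,"y":0,"z":0.025,"jaw":-1},{"rx":0,"ry":0,"rz":0,"x":0,"y":0,"z":0,"jaw":1},{"rx":0,"ry":0,"rz":0,"x":0,"y":0,"z":0,"jaw":1},{"rx":0,"ry":0,"rz":0,"x":0,"y":0,"z":0,"jaw":1},{"rx":0,"ry":0,"rz":0,"x":0,"y":0,"z":0,"jaw":1},{"rx":0,"ry":0,"rz":0,"x":0,"y":0,"z":0,"jaw":1}]'
python3 -m jog '[{"rx":0,"ry":0,"rz":0,"x":0,"y":0,"z":0.3,"jaw":1},{"rx":0,"ry":0,"rz":0,"x":0,"y":0,"z":0.7,"jaw":1},{"rx":0,"ry":0,"rz":0,"x":0,"y":0,"z":0.9,"jaw":1},{"rx":0,"ry":0,"rz":0,"x":0,"y":0,"z":0.9,"jaw":1},{"rx":0,"ry":0,"rz":0,"x":0,"y":0,"z":0.5,"jaw":1},{"rx":0,"ry":0,"rz":0,"x":0,"y":0,"z":0,"jaw":1},{"rx":0,"ry":0,"rz":0,"x":0,"y":0,"z":0,"jaw":1}]'
python3 snap.py wrist w_mat; python3 - <<'E'
import cv2
a=cv2.imread("pics/w_mat.png");cv2.imwrite("pics/w_mat2.png",cv2.convertScaleAbs(a,alpha=1.4))
E
```

```text
clock: 8.12
tcp_pos: [0.5556, -0.0022, 0.065]
orientation: [2.108, 2.329, -0.0]
contact_force: [-0.5, 0.0, -0.0]
grip_width: 0.0855
gripper_force: 0.0
clock: 9.0
tcp_pos: [0.555, -0.0022, 0.263]
orientation: [-2.108, -2.329, 0.0]
contact_force: [-0.2, -0.1, -0.0]
grip_width: 0.0854
gripper_force: 0.0
[ 0.555  -0.0022  0.263 ] [-2.1076e+00 -2.3291e+00  1.0000e-04] 9.0
```

View pics/w_mat2.png

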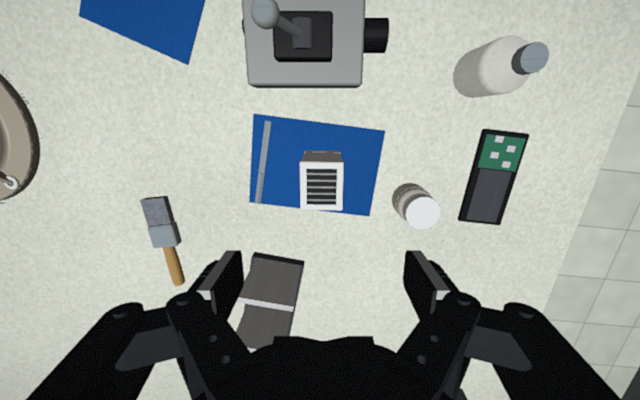

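The cartridge stands upright on the mat at (322,186), clear of the jar at (416,206).

```bash
python3 - <<'E'
from fit import *
import cv2
a=cv2.cvtColor(cv2.imread("pics/w_mat.png"),cv2.COLOR_BGR2HSV)
m=((a[...,2]>115)&(a[...,1]<40)).astype(np.uint8);n,l,st,ce=cv2.connectedComponentsWithStats(m)
k=l[165,322] or l[186,302] or l[190,303]
cs,_=cv2.findContours((l==k).astype(np.uint8),cv2.RETR_EXTERNAL,cv2.CHAIN_APPROX_NONE)
print(st[k]);print(cv2.approxPolyDP(cs[0],3,True).reshape(-1,2).tolist())
wfit("cart","w_mat",1,(-0,0),[(299,162.5,-26,30,113),(344,162,26,30,113),(342.5,210.5,26,-30,113),(300.5,210.5,-26,-30,113)])
E
```

```text
[     0      0    640    400 164641]
[[0, 0], [0, 72], [29, 102], [27, 106], [40, 141], [40, 160], [34, 178], [23, 191], [0, 201], [4, 202], [0, 204], [0, 399], [24, 399], [111, 307], [129, 301], [142, 303], [145, 310], [163, 306], [170, 297], [185, 291], [203, 268], [227, 249], [241, 250], [244, 278], [254, 251], [305, 261], [290, 335], [319, 340], [372, 335], [375, 343], [394, 351], [418, 321], [402, 284], [405, 251], [419, 249], [443, 268], [459, 290], [476, 297], [482, 306], [501, 310], [504, 303], [518, 301], [538, 309], [620, 397], [639, 364], [639, 107], [626, 105], [639, 105], [639, 0], [365, 0], [366, 17], [389, 18], [389, 37], [384, 53], [363, 54], [362, 83], [357, 88], [249, 85], [241, 0], [205, 1], [187, 65], [79, 17], [80, 0]]
cart [ 0.5552 -0.0075  0.0998] 5.72 [[-0.0, -0.6], [-0.1, -0.1], [0.4, 0.4], [-0.2, 0.4]]
```

```bash
python3 -m jog '[{"rx":0,"ry":0,"rz":1,"x":0,"y":-0.08,"z":0,"jaw":1},{"rx":0,"ry":0,"rz":1,"x":0,"y":0,"z":0,"jaw":1},{"rx":0,"ry":0,"rz":1,"x":0,"y":0,"z":0,"jaw":1},{"rx":0,"ry":0,"rz":1,"x":0,"y":0,"z":0,"jaw":1},{"rx":0,"ry":0,"rz":1,"x":0,"y":0,"z":0,"jaw":1},{"rx":0,"ry":0,"rz":1,"x":0,"y":0,"z":0,"jaw":1},{"rx":0,"ry":0,"rz":1,"x":0,"y":0,"z":0,"jaw":1},{"rx":0,"ry":0,"rz":1,"x":0,"y":0,"z":0,"jaw":1}]'
python3 -m jog '[{"rx":0,"ry":0,"rz":1,"x":0,"y":0,"z":0,"jaw":1},{"rx":0,"ry":0,"rz":0,"x":0,"y":0,"z":0,"jaw":1},{"rx":0,"ry":0,"rz":0,"x":0,"y":0,"z":0,"jaw":1}]'
```

```text
clock: 10.05
tcp_pos: [0.5547, -0.0072, 0.2616]
orientation: [-0.109, -3.137, 0.001]
contact_force: [-0.0, 0.8, -1.0]
grip_width: 0.0857
gripper_force: 0.0
clock: 10.42
tcp_pos: [0.5552, -0.0072, 0.2624]
orientation: [0.151, -3.137, 0.0]
contact_force: [-0.3, 0.0, -0.1]
grip_width: 0.0852
gripper_force: 0.0
```

```bash
python3 -m jog '[{"rx":0,"ry":0,"rz":0,"x":0,"y":0,"z":-0.6,"jaw":1},{"rx":0,"ry":0,"rz":0,"x":0,"y":0,"z":-0.8,"jaw":1},{"rx":0,"ry":0,"rz":0,"x":0,"y":0,"z":-0.8,"jaw":1},{"rx":0,"ry":0,"rz":0,"x":0,"y":0,"z":-0.6,"jaw":1},{"rx":0,"ry":0,"rz":0,"x":0,"y":0,"z":-0.4,"jaw":1},{"rx":0,"ry":0,"rz":0,"x":0,"y":0,"z":0,"jaw":1},{"rx":0,"ry":0,"rz":0,"x":0,"y":0,"z":0,"jaw":1}]'
python3 -m jog '[{"rx":0,"ry":0,"rz":0,"x":0,"y":0,"z":0,"jaw":-1},{"rx":0,"ry":0,"rz":0,"x":0,"y":0,"z":0,"jaw":-1},{"rx":0,"ry":0,"rz":0,"x":0,"y":0,"z":0,"jaw":-1},{"rx":0,"ry":0,"rz":0,"x":0,"y":0,"z":0,"jaw":-1},{"rx":0,"ry":0,"rz":0,"x":0,"y":0,"z":0,"jaw":-1}]'
```

```text
clock: 11.3
tcp_pos: [0.5563, -0.0071, 0.0719]
orientation: [-0.155, 3.137, -0.0]
contact_force: [1.5, 0.0, -0.0]
grip_width: 0.0853
gripper_force: 0.0
clock: 11.92
tcp_pos: [0.5567, -0.0073, 0.0725]
orientation: [-0.156, 3.135, 0.0]
contact_force: [-0.5, -0.2, 7.3]
grip_width: 0.0585
gripper_force: 54.0
```

```bash
python3 -m jog '[{"rx":0,"ry":0,"rz":0,"x":0,"y":0,"z":0.4,"jaw":-1},{"rx":0,"ry":0,"rz":0,"x":0,"y":0,"z":0.7,"jaw":-1},{"rx":0,"ry":0,"rz":0,"x":0,"y":0,"z":0.8,"jaw":-1},{"rx":0,"ry":0,"rz":0,"x":0,"y":0,"z":0.7,"jaw":-1},{"rx":0,"ry":0,"rz":0,"x":0,"y":0,"z":0.4,"jaw":-1},{"rx":0,"ry":0,"rz":0,"x":0,"y":0,"z":0,"jaw":-1}]'
python3 -m jog '[{"rx":0,"ry":0,"rz":0,"x":-0.1,"y":0.4,"z":0,"jaw":-1},{"rx":0,"ry":0,"rz":0,"x":-0.1,"y":0.7,"z":0,"jaw":-1},{"rx":0,"ry":0,"rz":0,"x":-0.2,"y":0.8,"z":0,"jaw":-1},{"rx":0,"ry":0,"rz":0,"x":-0.2,"y":0.8,"z":0,"jaw":-1},{"rx":0,"ry":0,"rz":0,"x":-0.1,"y":0.8,"z":0,"jaw":-1},{"rx":0,"ry":0,"rz":0,"x":-0.1,"y":0.7,"z":0,"jaw":-1},{"rx":0,"ry":0,"rz":0,"x":-0.1,"y":0.4,"z":0,"jaw":-1},{"rx":0,"ry":0,"rz":0,"x":0,"y":0,"z":0,"jaw":-1}]'
python3 -m jog '[{"rx":0,"ry":0,"rz":0,"x":0,"y":0,"z":0,"jaw":-1},{"rx":0,"ry":0,"rz":0,"x":0,"y":0,"z":0,"jaw":-1}]'
python3 snap.py side s3; python3 snap.py scene c3;python3 - <<'E'
import cv2,numpy as np
a=cv2.imread("pics/s3.png")[80:215,215:335];b=cv2.imread("pics/c3.png")[50:215,310:440]
f=lambda i,s:cv2.convertScaleAbs(cv2.resize(i,None,fx=s,fy=s,interpolation=cv2.INTER_CUBIC),alpha=1.5,beta=10)
o=np.zeros((600,800,3),np.uint8);A=f(a,3.3);B=f(b,3);o[:A.shape[0],:A.shape[1]]=A;o[:B.shape[0],400:400+B.shape[1]]=B
cv2.imwrite("pics/m3.png",o)
E
```

```text
clock: 12.68
tcp_pos: [0.5565, -0.007, 0.2528]
orientation: [-0.156, 3.134, 0.001]
contact_force: [-0.3, 0.9, -2.8]
grip_width: 0.0582
gripper_force: 55.6
clock: 13.68
tcp_pos: [0.4995, 0.271, 0.2489]
orientation: [0.164, -3.134, 0.001]
contact_force: [1.3, -1.2, -2.7]
grip_width: 0.0583
gripper_force: 55.5
clock: 13.92
tcp_pos: [0.5019, 0.2673, 0.2506]
orientation: [0.153, -3.137, 0.001]
contact_force: [-0.1, -0.6, -2.7]
grip_width: 0.0583
gripper_force: 55.5
[0.5019 0.2673 0.2506] [ 1.5310e-01 -3.1373e+00  1.3000e-03] 13.925
[0.5019 0.2675 0.2508] [ 1.5340e-01 -3.1376e+00  9.0000e-04] 13.975
```

View pics/m3.png

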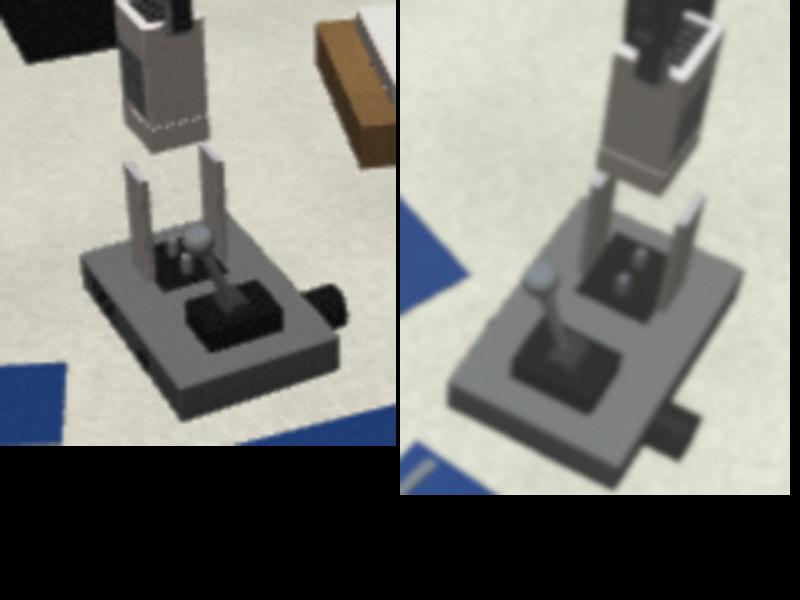

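```bash
python3 - <<'E'
from fit import *
import fit as F
def px2(n,uv,big):
    uv=np.array(uv,float)+.5
    return (uv/3.3-.5+[[215,80]]) if n=="side" else ((uv-[[400,0]])/3-.5+[[310,50]])
F.px=px2
fit("cart",1,{"side":[(125,122,-26,30,181),(154,151,-26,-30,181),(209,137,26,-30,181)],"scene":[(598,163,-26,-30,181),(660,192,26,-30,181),(699,150,26,30,181)]})
fit("dock",1,{"side":[(138,175,-35,0,149),(211,156,35,0,149),(172,238,0,15,61),(187,257,0,-15,61)],"scene":[(692,206,35,0,149),(640,253,0,15,61),(623,278,0,-15,61)]})
E
```

```text
cart [0.4994 0.2708 0.0495] deg 2.84
[[-0.1, -0.4], [-1.2, 0.8], [-0.0, 0.9], [-0.3, 0.5], [0.3, 1.3], [1.0, -2.1]]
dock [0.5037 0.2687 0.1368] deg 7.84
[[-0.3, -0.2], [-0.0, -0.9], [0.2, 1.0], [0.3, 0.2], [-0.3, 0.3], [0.0, -0.4], [0.3, -0.0]]
```

```bash
python3 -m jog '[{"rx":0,"ry":0,"rz":0,"x":0.06,"y":0.03,"z":-0.2,"jaw":-1},{"rx":0,"ry":0,"rz":0,"x":0,"y":0,"z":-0.4,"jaw":-1},{"rx":0,"ry":0,"rz":0,"x":0,"y":0,"z":-0.4,"jaw":-1},{"rx":0,"ry":0,"rz":0,"x":0,"y":0,"z":-0.4,"jaw":-1},{"rx":0,"ry":0,"rz":0,"x":0,"y":0,"z":-0.3,"jaw":-1},{"rx":0,"ry":0,"rz":0,"x":0,"y":0,"z":-0.1,"jaw":-1},{"rx":0,"ry":0,"rz":0,"x":0,"y":0,"z":0,"jaw":-1},{"rx":0,"ry":0,"rz":0,"x":0,"y":0,"z":0,"jaw":-1}]'
python3 snap.py side s4; python3 snap.py scene c4; python3 snap.py wrist w4;python3 - <<'E'
import cv2,numpy as np
f=lambda i,s:cv2.convertScaleAbs(cv2.resize(i,None,fx=s,fy=s,interpolation=cv2.INTER_CUBIC),alpha=1.5,beta=10)
a=cv2.imread("pics/s4.png")[110:190,225:325];b=cv2.imread("pics/c4.png")[70:190,340:440];c=cv2.imread("pics/w4.png")
o=np.zeros((600,800,3),np.uint8)
for im,s,x,y in((a,4,0,0),(b,4,400,0),(c,.62,0,330)):
    I=f(im,s);o[y:y+I.shape[0],x:x+I.shape[1]]=I[:600-y]
cv2.imwrite("pics/m4.png",o)
E
```

```text
clock: 15.02
tcp_pos: [0.5058, 0.2711, 0.1439]
orientation: [-0.157, 3.136, 0.001]
contact_force: [0.2, -0.1, -1.3]
grip_width: 0.0584
gripper_force: 55.5
[0.5058 0.2711 0.1439] [-1.5650e-01  3.1363e+00  1.5000e-03] 15.025
[0.5058 0.2711 0.144 ] [-1.5650e-01  3.1363e+00  1.5000e-03] 15.075
[0.5057 0.2711 0.1439] [-1.5670e-01  3.1363e+00  1.5000e-03] 15.125
```

View pics/m4.png

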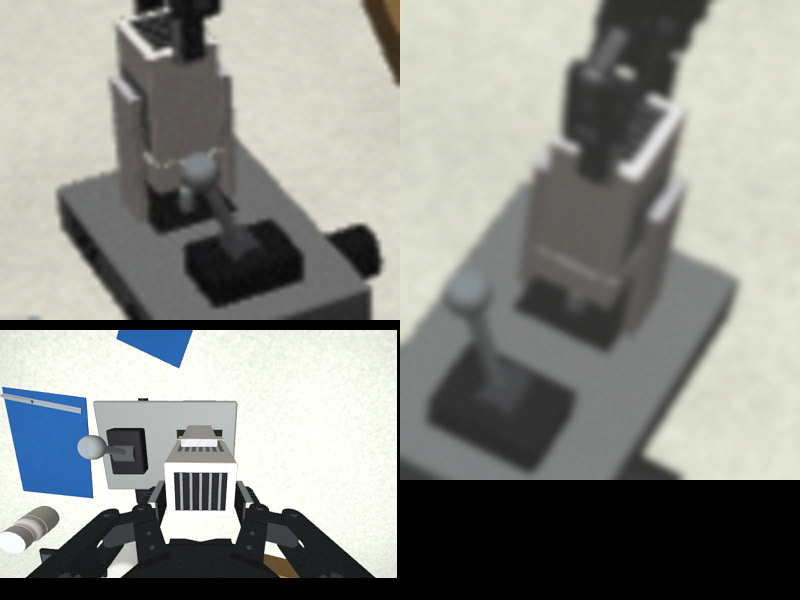

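The cartridge hangs between the cheeks, just above the pegs. The peg is visible at (185,200) in the side crop and (575,295) in the scene crop. Descending gently.

```bash
python3 -m jog '[{"rx":0,"ry":0,"rz":0,"x":0,"y":-0.01,"z":-0.1,"jaw":-1},{"rx":0,"ry":0,"rz":0,"x":0,"y":0,"z":-0.08,"jaw":-1},{"rx":0,"ry":0,"rz":0,"x":0,"y":0,"z":0,"jaw":-1},{"rx":0,"ry":0,"rz":0,"x":0,"y":0,"z":0,"jaw":-1}]'
python3 -m jog '[{"rx":0,"ry":0,"rz":0,"x":0,"y":0,"z":-0.06,"jaw":-1},{"rx":0,"ry":0,"rz":0,"x":0,"y":0,"z":0,"jaw":-1},{"rx":0,"ry":0,"rz":0,"x":0,"y":0,"z":0,"jaw":-1}]'
```

```text
clock: 15.68
tcp_pos: [0.5052, 0.2702, 0.1322]
orientation: [0.157, -3.138, 0.0]
contact_force: [0.8, 0.3, -2.7]
grip_width: 0.0584
gripper_force: 55.5
clock: 16.05
tcp_pos: [0.5052, 0.2702, 0.1286]
orientation: [0.157, -3.138, -0.0]
contact_force: [0.6, 0.0, -3.0]
grip_width: 0.0585
gripper_force: 55.5
```

```bash
python3 -m jog '[{"rx":0,"ry":0,"rz":0,"x":0,"y":0,"z":-0.06,"jaw":-1},{"rx":0,"ry":0,"rz":0,"x":0,"y":0,"z":0,"jaw":-1},{"rx":0,"ry":0,"rz":0,"x":0,"y":0,"z":0,"jaw":-1}]'
python3 -m jog '[{"rx":0,"ry":0,"rz":0,"x":0,"y":0,"z":-0.06,"jaw":-1},{"rx":0,"ry":0,"rz":0,"x":0,"y":0,"z":0,"jaw":-1},{"rx":0,"ry":0,"rz":0,"x":0,"y":0,"z":0,"jaw":-1}]'
```

```text
clock: 16.42
tcp_pos: [0.5053, 0.2701, 0.125]
orientation: [-0.157, 3.138, -0.0]
contact_force: [-1.1, -2.1, -2.7]
grip_width: 0.0584
gripper_force: 55.5
clock: 16.8
tcp_pos: [0.5052, 0.2701, 0.1214]
orientation: [0.157, -3.138, 0.0]
contact_force: [0.4, -0.3, -2.6]
grip_width: 0.0589
gripper_force: 55.5
```

```bash
python3 -m jog '[{"rx":0,"ry":0,"rz":0,"x":0,"y":0,"z":-0.07,"jaw":-1},{"rx":0,"ry":0,"rz":0,"x":0,"y":0,"z":0,"jaw":-1},{"rx":0,"ry":0,"rz":0,"x":0,"y":0,"z":0,"jaw":-1}]'
python3 -m jog '[{"rx":0,"ry":0,"rz":0,"x":0,"y":0,"z":-0.03,"jaw":-1},{"rx":0,"ry":0,"rz":0,"x":0,"y":0,"z":0,"jaw":-1}]'
python3 -m jog '[{"rx":0,"ry":0,"rz":0,"x":0,"y":0,"z":-0.03,"jaw":-1},{"rx":0,"ry":0,"rz":0,"x":0,"y":0,"z":0,"jaw":-1}]'
```

```text
clock: 17.18
tcp_pos: [0.5052, 0.2701, 0.1172]
orientation: [0.157, -3.138, 0.0]
contact_force: [-0.0, -0.6, -3.2]
grip_width: 0.0586
gripper_force: 55.5
clock: 17.42
tcp_pos: [0.5051, 0.2701, 0.1153]
orientation: [0.157, -3.138, 0.0]
contact_force: [0.2, -0.3, -2.7]
grip_width: 0.0587
gripper_force: 55.5
clock: 17.68
tcp_pos: [0.5056, 0.2702, 0.1146]
orientation: [-0.156, 3.137, 0.001]
contact_force: [-1.8, -1.5, 4.4]
grip_width: 0.0584
gripper_force: 56.3
```

```bash
python3 -m jog '[{"rx":0,"ry":0,"rz":0,"x":0,"y":0,"z":0,"jaw":1},{"rx":0,"ry":0,"rz":0,"x":0,"y":0,"z":0,"jaw":1},{"rx":0,"ry":0,"rz":0,"x":0,"y":0,"z":0,"jaw":1},{"rx":0,"ry":0,"rz":0,"x":0,"y":0,"z":0,"jaw":1},{"rx":0,"ry":0,"rz":0,"x":0,"y":0,"z":0,"jaw":1},{"rx":0,"ry":0,"rz":0,"x":0,"y":0,"z":0,"jaw":1}]'
python3 -m jog '[{"rx":0,"ry":0,"rz":0,"x":0,"y":0,"z":0.3,"jaw":1},{"rx":0,"ry":0,"rz":0,"x":0,"y":0,"z":0.6,"jaw":1},{"rx":0,"ry":0,"rz":0,"x":0,"y":0,"z":0.8,"jaw":1},{"rx":0,"ry":0,"rz":0,"x":0,"y":0,"z":0.8,"jaw":1},{"rx":0,"ry":0,"rz":0,"x":0,"y":0,"z":0.5,"jaw":1},{"rx":0,"ry":0,"rz":0,"x":0,"y":0,"z":0,"jaw":-1},{"rx":0,"ry":0,"rz":0,"x":0,"y":0,"z":0,"jaw":-1},{"rx":0,"ry":0,"rz":0,"x":0,"y":0,"z":0,"jaw":-1}]'
python3 snap.py side s5; python3 snap.py scene c5; python3 - <<'E'
import cv2,numpy as np
f=lambda i,s:cv2.convertScaleAbs(cv2.resize(i,None,fx=s,fy=s,interpolation=cv2.INTER_CUBIC),alpha=1.5,beta=10)
a=cv2.imread("pics/s5.png")[110:210,225:325];b=cv2.imread("pics/c5.png")[80:215,325:425]
o=np.zeros((560,800,3),np.uint8)
for im,s,x,y in((a,4,0,0),(b,4,400,0)):
    I=f(im,s);o[y:y+I.shape[0],x:x+I.shape[1]]=I
cv2.imwrite("pics/m5.png",o)
E
```

```text
clock: 18.42
tcp_pos: [0.5051, 0.2702, 0.1136]
orientation: [0.157, -3.138, 0.0]
contact_force: [-0.6, 0.3, 0.0]
grip_width: 0.0853
gripper_force: 0.0
clock: 19.42
tcp_pos: [0.5045, 0.2698, 0.2926]
orientation: [0.157, -3.136, 0.002]
contact_force: [0.2, -0.6, -0.1]
grip_width: 0.0323
gripper_force: 0.0
[0.5045 0.2698 0.2926] [ 1.5670e-01 -3.1358e+00  1.9000e-03] 19.425
[0.5046 0.2698 0.2926] [ 1.5660e-01 -3.1359e+00  1.8000e-03] 19.475
```

View pics/m5.png

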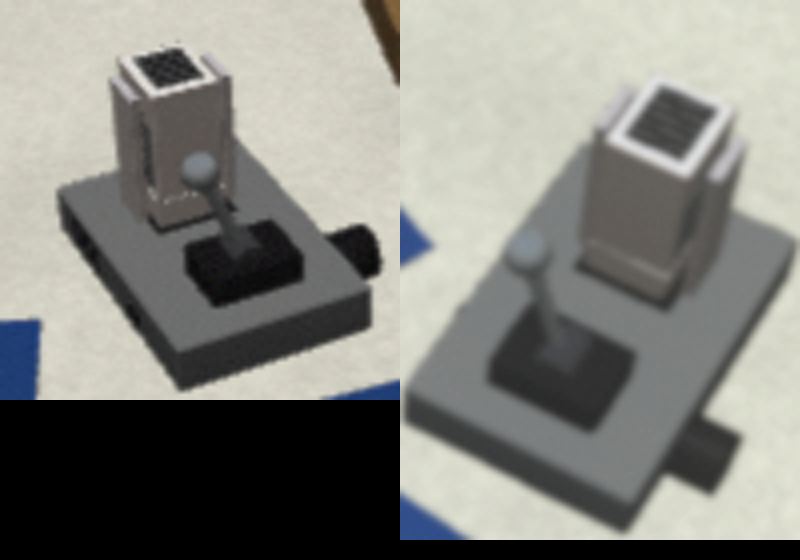

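The cartridge is seated between the cheeks. The lever ball is at (199,167) in the side crop and (529,250) in the scene crop, still at its start. Next I work out the push line.

```bash
python3 - <<'E'
from fit import *
import cv2
P=lambda c:np.array([[c["fx"],0,c["cx"]],[0,c["fy"],c["cy"]],[0,0,1]])@np.c_[np.array(c["R"]),np.array(c["t"])]
X=cv2.triangulatePoints(P(C["scene"]),P(C["side"]),np.array([[356.9],[142.1]]),np.array([[274.4],[151.4]])).ravel();X=X[:3]/X[3];print("ball",X)
for a in(5.2,6):
    t=np.radians(a);M=np.array([[np.cos(t),-np.sin(t)],[np.sin(t),np.cos(t)]]);s=np.array([.504,.2702])
    print("pivot",s+M@[0,-.11],"ball local",M.T@(X[:2]-s)+[0,.11],"start",s+M@[-.08,-.11],"end",s+M@[.016,-.11])
E
```

```text
ball [0.48640117 0.15794988 0.14588667]
pivot [0.51396958 0.16065272] ball local [-0.02769992 -0.00019311] start [0.43429883 0.15340211] end [0.52990373 0.16210284]
pivot [0.51549813 0.16080259] ball local [-0.02923576  0.00020438] start [0.43593638 0.15244031] end [0.53141048 0.16247505]
```

```bash
python3 -m jog '[{"rx":0,"ry":0,"rz":0,"x":-0.3,"y":-0.5,"z":0,"jaw":-1},{"rx":0,"ry":0,"rz":0,"x":-0.4,"y":-0.7,"z":0,"jaw":-1},{"rx":0,"ry":0,"rz":0,"x":-0.46,"y":-0.75,"z":0,"jaw":-1},{"rx":0,"ry":0,"rz":0,"x":0,"y":0,"z":-0.5,"jaw":-1},{"rx":0,"ry":0,"rz":0,"x":0,"y":0,"z":-0.9,"jaw":-1},{"rx":0,"ry":0,"rz":0,"x":0,"y":0,"z":-0.9,"jaw":-1},{"rx":0,"ry":0,"rz":0,"x":0,"y":0,"z":-0.6,"jaw":-1},{"rx":0,"ry":0,"rz":0,"x":0,"y":0,"z":0,"jaw":-1}]'
python3 -m jog '[{"rx":0,"ry":0,"rz":0,"x":0,"y":0,"z":0,"jaw":-1},{"rx":0,"ry":0,"rz":0,"x":0,"y":0,"z":0,"jaw":-1}]'
```

```text
clock: 20.52
tcp_pos: [0.4333, 0.152, 0.1173]
orientation: [0.156, -3.132, 0.005]
contact_force: [-0.7, -0.2, 1.0]
grip_width: -0.0001
gripper_force: 0.0
clock: 20.78
tcp_pos: [0.4368, 0.1538, 0.1213]
orientation: [-0.157, 3.135, 0.002]
contact_force: [0.4, -0.5, -0.8]
grip_width: -0.0001
gripper_force: 0.0
```

Pushing about 95 mm along the extractor's +x direction.

```bash
python3 -m jog '[{"rx":0,"ry":0,"rz":0,"x":0.2,"y":0.02,"z":-0.03,"jaw":-1},{"rx":0,"ry":0,"rz":0,"x":0.2,"y":0.02,"z":0,"jaw":-1},{"rx":0,"ry":0,"rz":0,"x":0.2,"y":0.02,"z":0,"jaw":-1},{"rx":0,"ry":0,"rz":0,"x":0.2,"y":0.02,"z":0,"jaw":-1},{"rx":0,"ry":0,"rz":0,"x":0.2,"y":0.02,"z":0,"jaw":-1},{"rx":0,"ry":0,"rz":0,"x":0.2,"y":0.02,"z":0,"jaw":-1},{"rx":0,"ry":0,"rz":0,"x":0.1,"y":0.01,"z":0,"jaw":-1},{"rx":0,"ry":0,"rz":0,"x":0,"y":0,"z":0,"jaw":-1}]'
python3 -m jog '[{"rx":0,"ry":0,"rz":0,"x":0.1,"y":0.01,"z":0,"jaw":-1},{"rx":0,"ry":0,"rz":0,"x":0,"y":0,"z":0,"jaw":-1}]'
```

```text
clock: 21.78
tcp_pos: [0.514, 0.161, 0.1177]
orientation: [-0.156, 3.137, -0.0]
contact_force: [0.4, -0.0, 0.5]
grip_width: -0.0001
gripper_force: 0.0
clock: 22.02
tcp_pos: [0.5199, 0.1617, 0.1179]
orientation: [-0.157, 3.137, 0.0]
contact_force: [-1.2, 0.3, -0.1]
grip_width: 0.0001
gripper_force: 0.0
```

```bash
for i in 1; do python3 -m jog '[{"rx":0,"ry":0,"rz":0,"x":0.06,"y":0.01,"z":0,"jaw":-1},{"rx":0,"ry":0,"rz":0,"x":0,"y":0,"z":0,"jaw":-1}]'; done
python3 -m jog '[{"rx":0,"ry":0,"rz":0,"x":0.06,"y":0,"z":0,"jaw":-1},{"rx":0,"ry":0,"rz":0,"x":0,"y":0,"z":0,"jaw":-1}]'
python3 -m jog '[{"rx":0,"ry":0,"rz":0,"x":0.05,"y":0,"z":0,"jaw":-1},{"rx":0,"ry":0,"rz":0,"x":0,"y":0,"z":0,"jaw":-1}]'
```

```text
clock: 22.28
tcp_pos: [0.5234, 0.1622, 0.1179]
orientation: [-0.157, 3.137, 0.0]
contact_force: [-0.5, 0.0, -0.1]
grip_width: 0.0
gripper_force: 0.0
clock: 22.52
tcp_pos: [0.5271, 0.1622, 0.1179]
orientation: [-0.157, 3.137, 0.0]
contact_force: [-0.6, 0.1, -0.1]
grip_width: -0.0002
gripper_force: 0.0
clock: 22.78
tcp_pos: [0.5301, 0.1622, 0.1178]
orientation: [-0.157, 3.137, -0.0]
contact_force: [0.6, 0.7, -0.2]
grip_width: -0.0001
gripper_force: 0.0
```

```bash
python3 -m jog '[{"rx":0,"ry":0,"rz":0,"x":0.06,"y":0.01,"z":0,"jaw":-1},{"rx":0,"ry":0,"rz":0,"x":0,"y":0,"z":0,"jaw":-1}]'
python3 -m jog '[{"rx":0,"ry":0,"rz":0,"x":0.05,"y":0,"z":0,"jaw":-1},{"rx":0,"ry":0,"rz":0,"x":0,"y":0,"z":0,"jaw":-1}]'
python3 snap.py side s6; python3 snap.py scene c6
cat > lev.py <<'E'
from fit import *
import cv2,sys
t=np.radians(5.5);M=np.array([[np.cos(t),-np.sin(t)],[np.sin(t),np.cos(t)]]);s=np.array([.504,.2702])
for n,a,b,u in(("side","s5",sys.argv[1],(274,151)),("scene","c5",sys.argv[2],(357,142))):
    A=cv2.imread(f"pics/{a}.png");B=cv2.imread(f"pics/{b}.png");T=A[u[1]-5:u[1]+6,u[0]-5:u[0]+6]
    q=cv2.matchTemplate(B,T,cv2.TM_SQDIFF)/363.
    for L in np.arange(0,1.01,.1):
        X=np.r_[s+M@[.08*np.sin(L-.5),-.11],.067+.08*np.cos(L-.5)]
        p=proj(n,X[None])[0].round().astype(int)-5
        w=q[p[1]-3:p[1]+4,p[0]-3:p[0]+4];print(n,round(L,1),(p+5).tolist(),int(w.min()))
E
python3 lev.py s6 c6
```

```text
clock: 23.02
tcp_pos: [0.5334, 0.1628, 0.1178]
orientation: [0.157, -3.137, 0.0]
contact_force: [-2.1, -0.1, 1.1]
grip_width: -0.0003
gripper_force: 0.8
clock: 23.28
tcp_pos: [0.5337, 0.1627, 0.1175]
orientation: [0.157, -3.132, 0.001]
contact_force: [-8.1, -1.1, 6.5]
grip_width: -0.0
gripper_force: 5.9
[0.5337 0.1627 0.1175] [ 1.5710e-01 -3.1321e+00  6.0000e-04] 23.275
[0.5337 0.1627 0.1176] [ 1.5710e-01 -3.1323e+00  5.0000e-04] 23.325
side 0.0 [271, 156] 162
side 0.1 [274, 154] 163
side 0.2 [276, 152] 210
side 0.3 [279, 151] 247
side 0.4 [282, 150] 288
side 0.5 [284, 149] 345
side 0.6 [287, 148] 345
side 0.7 [290, 148] 615
side 0.8 [292, 147] 810
side 0.9 [295, 148] 941
side 1.0 [297, 148] 1496
scene 0.0 [352, 142] 167
scene 0.1 [356, 142] 164
scene 0.2 [359, 143] 164
scene 0.3 [362, 144] 249
scene 0.4 [365, 145] 391
scene 0.5 [369, 147] 462
scene 0.6 [372, 148] 782
scene 0.7 [375, 150] 1022
scene 0.8 [378, 152] 997
scene 0.9 [381, 155] 252
scene 1.0 [384, 157] 205
```

```bash
python3 -m jog '[{"rx":0,"ry":0,"rz":0,"x":0.04,"y":0,"z":0,"jaw":-1},{"rx":0,"ry":0,"rz":0,"x":0,"y":0,"z":0,"jaw":-1}]'
python3 -m jog '[{"rx":0,"ry":0,"rz":0,"x":-0.3,"y":-0.03,"z":0,"jaw":-1},{"rx":0,"ry":0,"rz":0,"x":-0.5,"y":-0.05,"z":0,"jaw":-1},{"rx":0,"ry":0,"rz":0,"x":-0.3,"y":-0.03,"z":0.4,"jaw":-1},{"rx":0,"ry":0,"rz":0,"x":0,"y":0,"z":0.9,"jaw":-1},{"rx":0,"ry":0,"rz":0,"x":0,"y":0,"z":0.9,"jaw":-1},{"rx":0,"ry":0,"rz":0,"x":0,"y":0,"z":0.9,"jaw":-1},{"rx":0,"ry":0,"rz":0,"x":0,"y":-0.8,"z":0,"jaw":-1},{"rx":0,"ry":0,"rz":0,"x":0,"y":-0.8,"z":0,"jaw":-1}]'
python3 -m jog '[{"rx":0,"ry":0,"rz":0,"x":0,"y":0,"z":0,"jaw":-1},{"rx":0,"ry":0,"rz":0,"x":0,"y":0,"z":0,"jaw":-1},{"rx":0,"ry":0,"rz":0,"x":0,"y":0,"z":0,"jaw":-1}]'
python3 snap.py side s7; python3 snap.py scene c7; python3 lev.py s7 c7
python3 - <<'E'
import cv2,numpy as np
# cartridge top patch compared with before the lever push
for a,b,(x0,y0,x1,y1) in(("s5","s7",(252,118,286,140)),("c5","c7",(372,98,412,150))):
    A,B=[cv2.imread(f"pics/{k}.png")[y0:y1,x0:x1].astype(float) for k in(a,b)]
    print(np.abs(A-B).mean(), cv2.phaseCorrelate(A.mean(2),B.mean(2)))
E
```

```text
clock: 23.62
tcp_pos: [0.5339, 0.1627, 0.1173]
orientation: [0.157, -3.128, 0.001]
contact_force: [-15.5, -0.5, 13.0]
grip_width: 0.0
gripper_force: 10.1
clock: 24.62
tcp_pos: [0.4735, 0.0594, 0.3049]
orientation: [-0.159, 3.135, 0.001]
contact_force: [1.7, -1.1, 0.1]
grip_width: -0.0003
gripper_force: 0.0
clock: 25.0
tcp_pos: [0.4728, 0.0615, 0.3037]
orientation: [0.16, -3.137, -0.0]
contact_force: [0.3, -0.3, 0.0]
grip_width: -0.0002
gripper_force: 0.0
[0.4728 0.0615 0.3037] [ 1.6010e-01 -3.1375e+00 -2.0000e-04] 25.0
[0.4728 0.0614 0.3037] [ 1.6010e-01 -3.1373e+00  1.0000e-04] 25.05
side 0.0 [271, 156] 174
side 0.1 [274, 154] 175
side 0.2 [276, 152] 215
side 0.3 [279, 151] 255
side 0.4 [282, 150] 291
side 0.5 [284, 149] 369
side 0.6 [287, 148] 833
side 0.7 [290, 148] 1340
side 0.8 [292, 147] 1684
side 0.9 [295, 148] 1722
side 1.0 [297, 148] 2228
scene 0.0 [352, 142] 158
scene 0.1 [356, 142] 155
scene 0.2 [359, 143] 155
scene 0.3 [362, 144] 179
scene 0.4 [365, 145] 202
scene 0.5 [369, 147] 258
scene 0.6 [372, 148] 460
scene 0.7 [375, 150] 428
scene 0.8 [378, 152] 321
scene 0.9 [381, 155] 126
scene 1.0 [384, 157] 126
1.3672014260249554 ((0.026176699766551792, -0.0300947022137521), 0.981184474552387)
1.4086538461538463 ((-0.03363235327717362, -0.06024666706646542), 0.9896478039026466)
```

```bash
python3 - <<'E'
from fit import *
import cv2
ctr={}
for n,a,b,(x0,y0,x1,y1) in(("side","s5","s7",(255,135,320,185)),("scene","c5","c7",(335,125,405,185))):
    A,B=[cv2.GaussianBlur(cv2.imread(f"pics/{k}.png"),(3,3),0)[y0:y1,x0:x1] for k in(a,b)]
    d=cv2.absdiff(A,B).max(2);m=(d>18).astype(np.uint8)
    k,l,st,ce=cv2.connectedComponentsWithStats(m)
    for i in range(1,k):
        if st[i,4]>15: print(n,st[i].tolist()+[x0,y0],(ce[i]+[x0,y0]).round(1),B[l==i].mean(0).round())
    dt=cv2.HoughCircles(cv2.resize(cv2.cvtColor(B,cv2.COLOR_BGR2GRAY),None,fx=4,fy=4,interpolation=cv2.INTER_CUBIC),cv2.HOUGH_GRADIENT,1,20,param1=80,param2=12,minRadius=16,maxRadius=28)
    print(n,None if dt is None else (dt[0][:5]/4+[x0,y0,0]).round(1).tolist())
E
```

```text
side [37, 8, 11, 15, 109, 255, 135] [296.8 148.9] [75. 76. 75.]
side [16, 13, 7, 6, 33, 255, 135] [274.1 150.7] [48. 51. 54.]
side [18, 20, 7, 7, 23, 255, 135] [276.7 157.5] [54. 56. 60.]
side [[314.6, 170.9, 4.8], [296.6, 147.4, 6.0], [300.6, 156.4, 4.3]]
scene [18, 20, 10, 11, 58, 335, 125] [358.3 149.5] [78. 79. 77.]
scene [46, 26, 10, 7, 44, 335, 125] [385.1 154. ] [82. 80. 76.]
scene [42, 35, 12, 4, 29, 335, 125] [381.9 161.7] [55. 55. 53.]
scene None
```

The difference images put the ball at (296.6,147.4) in the side view, which matches lock = 1.0 at (297,148). The scene view shows a change near (384,157), which also fits. The cartridge has not moved, so I hand in.

```bash
python3 -c "
from bench import r
print(r.hand_in())"
```

```text
the job is handed in; nothing more can be done
None
```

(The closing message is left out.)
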